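Put the mixed-up enlarging lenses back on their own seats

TASK

The four enlarging lenses are standing on each other's seats: swap them round so that each stands upright in the middle of the seat with the same outline as its lens board (square, round, oblong, triangular), centred to about a centimetre, whichever way it is turned. The empty cork mat is free for parking a lens on the way. Set every lens down gently, do not tip one over, and leave the focus finder where it stands.

Things in the scene. Friction and masses are not known exactly. Their poses are not given: they have to be found in the camera images.
- lens_square_mid (a point): Enlarging lens on a square flat lens board 62 x 62 mm: bright aluminium board 4 mm thick, on it an upright plain black round barrel 52 mm across, glass on top; 70 mm high in all, 0.14 to 0.28 kg, loose, standing at the start on a seat not its own. This point: on the barrel's axis, 35 mm above the board's underside (half-way up); z is up.
- lens_round_mid (a point): Enlarging lens on a round flat lens board 68 mm across: bright aluminium board 4 mm thick, on it an upright plain black round barrel 46 mm across, glass on top; 76 mm high in all, 0.14 to 0.28 kg, loose, standing at the start on a seat not its own. This point: on the barrel's axis, 38 mm above the board's underside (half-way up); z is up.
- lens_oblong_mid (a point): Enlarging lens on an oblong flat lens board 90 x 50 mm (long along its x): bright aluminium board 4 mm thick, on it an upright plain black round barrel 40 mm across, glass on top; 66 mm high in all, 0.14 to 0.28 kg, loose, standing at the start on a seat not its own. This point: on the barrel's axis, 33 mm above the board's underside (half-way up); z is up.
- lens_triangle_mid (a point): Enlarging lens on a triangular flat lens board with cut-off corners (edges 27 mm and cut corners 46 mm from the centre, one towards its +x): bright aluminium board 4 mm thick, on it an upright plain black round barrel 43 mm across, glass on top; 72 mm high in all, 0.14 to 0.28 kg, loose, standing at the start on a seat not its own. This point: on the barrel's axis, 36 mm above the board's underside (half-way up); z is up.
- seat_square: Fixed flat black rubber seat, square, 94 x 94 mm, 4 mm thick, lying on the bench; it is the place of the lens whose board has the same outline, and at the start another lens stands in its middle and hides part of it. Origin: centre of its underside, on the bench top (its top is 4 mm higher).
- seat_round: Fixed flat black rubber seat, round, 104 mm across, 4 mm thick, lying on the bench; it is the place of the lens whose board has the same outline, and at the start another lens stands in its middle and hides part of it. Origin: centre of its underside, on the bench top (its top is 4 mm higher).
- seat_oblong: Fixed flat black rubber seat, oblong, 120 x 70 mm, long along its x, 4 mm thick, lying on the bench; it is the place of the lens whose board has the same outline, and at the start another lens stands in its middle and hides part of it. Origin: centre of its underside, on the bench top (its top is 4 mm higher).
- seat_triangle: Fixed flat black rubber seat, triangular with cut-off corners (edges 38 mm and cut corners 66 mm from the centre, one corner towards its +x), 4 mm thick, lying on the bench; it is the place of the lens whose board has the same outline, and at the start another lens stands in its middle and hides part of it. Origin: centre of its underside, on the bench top (its top is 4 mm higher).
- mat: Fixed oblong cork mat, 110 (its x) x 90 mm, 4 mm thick, empty at the start: the free spot. Origin: centre of its underside, on the bench top.
- finder_mid (a point): Focus finder, a bystander: slim metal post 16 mm thick on a round foot 44 mm across, with a black eyepiece 32 mm across on top, 86 mm high, stands loose at the far middle of the seats; leave it alone. This point is on its axis, 43 mm above the bench.

How it is judged:
By the outcome, as a careful person would: the job done as asked, in the order asked, and still so for the second after the job is handed in, with the robot touching nothing.
It also fails if it takes over 136 s, if anything falls off the work surface, if the arm or the gripper's body presses on something with over 40 N, if the wrist force passes 120 N, or if a joint passes its speed limit or range.

ROBOT

A 6-joint arm with a two-finger parallel gripper is mounted at the origin on the work surface. World frame = base frame: x ahead of the robot, y to its left, z up, the work surface at z = 0. Lengths are in m, angles in rad, forces in N, time in s.
With the tool pointing down it reaches from about 0.35 to 0.975 m from the base axis. Payload 4.9 kg.
Tool frame: the origin (TCP) lies between the finger pads; the fingertips stand 22 mm ahead of it and the grasp point (between the pads) lies 3 mm ahead of it; z points along the fingers, y is the line along which they close (so a half turn about z gives the same grasp; the last joint's range is limited). The gripper opens to 85 mm and grips with 20 to 120 N. Pads are 22 mm wide; open, the fingers measure 114 mm over their backs; the gripper's body (76 mm by 85 mm) begins 54 mm behind the grasp point. The pads swing forward as they close: fully open they stand 13 mm farther back than shut.
Start: joints at [-1.434, 0.053, 1.613, -0, 1.476, -0.119], TCP at [0.158, -0.605, 0.253] pointing down, gripper open.
Joint ranges: [-3.01, 3.01], [-1.01, 2.22], [0.06, 2.58], [-1.02, 4.17], [0.09, 2.62], [-3.14, 3.14]. Speed limits (rad/s): [2.57, 2.57, 3.14, 3.14, 3.14, 3.14].

INTERFACE

Orientations are given as a unit quaternion [w, x, y, z].
In Python, from plant import state, grab_frame, get_calibration, job_done, recognise, regions_of gives the robot as it stands.
- The arm moves only by the tool apply_moves, never from a script. Its argument "targets" is a list of rows, each an object with "translation": the shift along the tool's x, y, z normalised to -1 to 1, where 1 is 100 mm, a list of three; "twist": the turn about the tool's z normalised to -1 to 1, where 1 is 0.1 rad; "hand": the opening, from 0 (shut) to 1 (fully open). A call has 1 to 8 rows; each row shifts and turns the commanded pose from where the row before left it, along the tool's axes as they then stand; what a row does not reach is not made up. A row lasts 1/10 s, in which the tool goes at most 50 mm and 8.59 degrees, less where a joint would pass 70% of its speed; a pose out of reach is approached as far as the arm can. A call with a number of a shift or a turn outside -1 to 1 is refused whole. A call with a gripper value outside its range is refused whole. The fingers move at their own pace and stop on an object; the grip force is fixed at half the most. Time passes only in rows, so rows that do not move let the fingers close. It gives the time, the measured TCP pose, the force, the opening and the grip force at its end, in the units of the state.
- state(): the state, without advancing time (a new reading comes with each control period).
- grab_frame(name): name is "side" or "top"; returns the picture (420x560x3 uint8, red, green, blue); there is no depth.
- get_calibration(name): a dict with "camera_matrix" (3x3 intrinsics, pixels), "pose" (4x4, takes a point from camera to world coordinates). Camera axes: x right, y up, looking along -z (the intrinsics and any distortion apply to the point x, -y, -z); pixel columns grow to the right and rows downward; lengths in m; the calibration is good to about 2 mm. A picture is of the moment at which its call begins. get_calibration takes no time and is no camera call.
- job_done(): hands the job in; it is judged then, once.
Trained networks look in the newest picture that a camera, given by its name, has taken for a name from the list of things; names that differ only in an ending like _2 or _b are one class to them, and where a whole thing is asked for, a point or a joint stands for the part that bears it (a point fixed in the world has none). Each returns a list of dicts, best first, with "score" (0 to 1); they miss things now and then, are a little off and sometimes report something else, mostly with a low value. They report only what shows in the picture. A call takes as long as a camera call.
- recognise(camera, query): "point" ([x, y, z] in m, in world coordinates, good to about 4 mm: the middle of the surface that is visible of it).
- regions_of(camera, query): "pixels" (420x560 bool, what is visible of it).
The state is a dict: "time": time; "joint_pos": joint angles; "joint_vel": joint speeds; "joint_efforts": joint torques, N m; "tool_pos": TCP position; "tool_rot": TCP orientation; "contact_force": force on the tool from outside, world axes, zero at the start; "ft_torque": the same for the moment, N m; "gripper_width": opening from 0.0 (shut) to 1.0 (fully open); "grasp_force": force on a finger pad.
Only numpy, scipy, OpenCV 4.12 (cv2) and the standard library are available. Lean on these libraries where they do the work, as an engineer would, in place of code of your own. Each camera call takes 0.05 s, during which the arm holds its last target. There are 200 camera calls.

## Working session

There is one attempt and no reset: what is moved stays moved. The work goes in short steps, Python scripts to look and compute and a tool call to move; the robot and the scene stay as the last step left them, time stands still between calls to the robot, and variables do not carry over. Pictures are saved under pics/ and viewed, at most 14 in all, crops included, and the job is handed in when it is done.

Besides the shell and the picture viewer there is one more tool, called after ">>>" as a command line: name --argument value ..., lists and objects as JSON in quotes. apply_moves: Moves the arm, as the interface text tells. Its arguments: {"type":"object","properties":{"targets":{"type":"array"}},"required":["targets"]}

```bash
mkdir -p pics; python3 - <<'E'
from plant import *
import cv2, numpy as np
s=state(); print(s)
for n in ("top","side"):
    f=grab_frame(n); cv2.imwrite(f"pics/{n}0.png",f[:,:,::-1]); c=get_calibration(n); print(n,np.round(c["camera_matrix"],1).tolist(),np.round(c["pose"],3).tolist(), [k for k in c])
for q in ["lens_square_mid","lens_round_mid","lens_oblong_mid","lens_triangle_mid","seat_square","seat_round","seat_oblong","seat_triangle","mat","finder_mid"]:
    print(q,[(np.round(r["point"],3).tolist(),round(r["score"],2)) for r in recognise("top",q)][:3])
E
```

```text
{'time': 0.0, 'joint_pos': array([-1.43398464e+00,  5.33578327e-02,  1.61428631e+00, -3.70477999e-06,
        1.47597012e+00, -1.19010607e-01]), 'joint_vel': array([ 0.00050392, -0.0003158 ,  0.00249584, -0.00103835, -0.0006335 ,
        0.00154292]), 'joint_efforts': array([-1.07161781e-03, -3.93685412e+01, -3.70177603e+01, -1.82365479e-04,
        7.17422459e-03, -8.19552554e-06]), 'tool_pos': array([ 0.15806577, -0.60409543,  0.25206695]), 'tool_rot': array([-1.01074655e-03,  9.91829988e-01,  1.27562745e-01, -1.08403913e-05]), 'contact_force': array([-0.31590093,  0.08199835,  0.06841995]), 'ft_torque': array([ 0.00727167, -0.04423645, -0.03610749]), 'grasp_force': 0.0, 'gripper_width': 0.9999358099315037}
top [[399.0, 0.0, 278.5], [0.0, 399.0, 206.7], [0.0, 0.0, 1.0]] [[-0.015, 0.988, -0.154, 0.477], [-1.0, -0.011, 0.029, 0.03], [0.027, 0.154, 0.988, 0.705], [0.0, 0.0, 0.0, 1.0]] ['camera_matrix', 'pose']
side [[414.0, 0.0, 282.0], [0.0, 414.0, 210.5], [0.0, 0.0, 1.0]] [[-0.887, 0.306, -0.345, 0.303], [-0.461, -0.575, 0.676, 0.522], [0.009, 0.758, 0.652, 0.564], [0.0, 0.0, 0.0, 1.0]] ['camera_matrix', 'pose']
lens_square_mid [([0.446, -0.218, 0.072], 0.84)]
lens_round_mid [([0.595, 0.117, 0.083], 0.8)]
lens_oblong_mid [([0.474, 0.25, 0.006], 0.59)]
lens_triangle_mid [([0.616, -0.099, 0.007], 0.73)]
seat_square [([0.6, 0.118, 0.004], 0.68)]
seat_round []
seat_oblong [([0.65, -0.096, 0.003], 0.66)]
seat_triangle [([0.47, 0.262, 0.006], 0.93), ([0.649, -0.1, 0.001], 0.35)]
mat [([0.438, 0.021, 0.006], 0.82)]
finder_mid [([0.703, 0.013, 0.062], 0.75)]
```

View pics/top0.png

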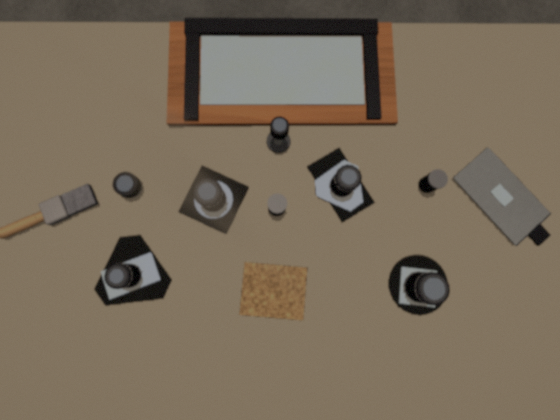

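View pics/side0.png

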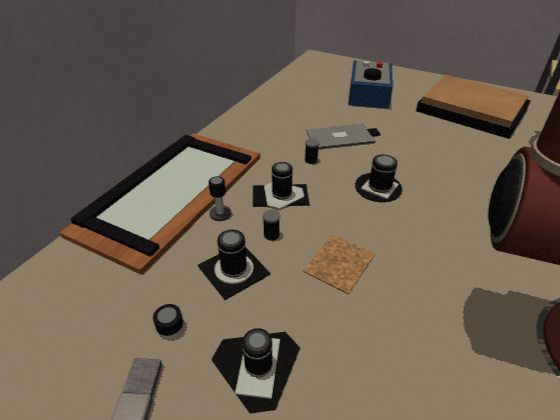

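The square and round lenses stand on each other's seats, and so do the oblong and triangular ones. In the top view, the round lens is on the square seat near (213,198), triangle on oblong at (342,186), square on round at (418,285) and oblong on triangle at (133,275). The mat is at (274,291), the finder at (279,130), and a loose canister at (277,205).

```bash
cat > h.py <<'E'
from plant import *
import cv2, numpy as np
from scipy.optimize import least_squares
def proj(cam,px,z):
    c=get_calibration(cam);K=c["camera_matrix"];T=c["pose"]
    px=np.asarray(px,float); d=np.c_[(px-[K[0,2],K[1,2]])/[K[0,0],K[1,1]],np.ones(len(px))]*[1,-1,-1]
    d=d@T[:3,:3].T; t=(z-T[2,3])/d[:,2]; return (T[:3,3]+d*t[:,None])[:,:2]
def tri(e,c): # normals/offsets
    a=np.arange(3)*2*np.pi/3; return np.r_[np.c_[np.cos(a),np.sin(a)],np.c_[-np.cos(a),-np.sin(a)]],np.r_[[c]*3,[e]*3]
def rect(a,b): return np.array([[1,0],[-1,0],[0,1],[0,-1.]]),np.array([a,a,b,b])/2
S={"seat_square":rect(.094,.094),"seat_round":.052,"seat_oblong":rect(.12,.07),"seat_triangle":tri(.038,.066),"mat":rect(.11,.09),
"lens_square_mid":rect(.062,.062),"lens_round_mid":.034,"lens_oblong_mid":rect(.09,.05),"lens_triangle_mid":tri(.027,.046)}
def sd(p,s):
    if np.isscalar(s): return np.linalg.norm(p,axis=1)-s
    return (p@s[0].T-s[1]).max(1)
def outline(name,cam,img):
    r=regions_of(cam,name)
    if not r or r[0]["score"]<.4: return None
    m=r[0]["pixels"].astype(np.uint8)
    if name.startswith("lens"):
        g=img.min(2); m=m*(g>90).astype(np.uint8)   # bright board only
    n,l,st,_=cv2.connectedComponentsWithStats(m)
    pts=np.argwhere(np.isin(l,[i for i in range(1,n) if st[i,4]>=25]))[:,::-1]
    return proj(cam,pts,.008 if name.startswith("lens") else .004) if len(pts)>30 else None
def fit(name,imgs):
    P=[outline(name,c,i) for c,i in imgs.items()]; k=[0 if p is None else len(p) for p in P]
    P=[p for p in P if p is not None]
    if not P: return None
    h=cv2.convexHull((np.vstack(P)*1000).astype(np.float32))[:,0]
    q=np.vstack([np.linspace(a,b,max(2,int(np.hypot(*(a-b))/2)),endpoint=False) for a,b in zip(h,np.roll(h,-1,0))])/1000
    best=None
    for t in np.arange(0,2*np.pi,.35):
        def f(v):
            c,s=np.cos(v[2]),np.sin(v[2]); return sd((q-v[:2])@np.array([[c,-s],[s,c]]),S[name])*1000
        r=least_squares(f,[*q.mean(0),t],loss="soft_l1",x_scale=[.01,.01,.1])
        if best is None or r.cost<best.cost: best=r
    return np.round(best.x,4).tolist(),round(float(np.sqrt(np.mean(best.fun**2))),2),k
E
python3 - <<'E'
from h import *
im={c:grab_frame(c) for c in("top","side")}
for n in S: print(n,fit(n,im))
for n in ["lens_square_mid","lens_round_mid","lens_oblong_mid","lens_triangle_mid"]: print(n,[(np.round(r["point"],3).tolist(),round(r["score"],2)) for r in recognise("side",n)][:2])
print(proj("top",[[277,205],[432,180],[127,185]],.04))
print(state()["time"])
E
```

```text
seat_square ([0.6016, 0.1237, 4.2847], 2.32, [1702, 1200])
seat_round ([0.448, -0.231, 0.35], 3.21, [1114, 366])
seat_oblong ([0.627, -0.1031, 3.6764], 1.37, [1003, 445])
seat_triangle ([0.4734, 0.2622, 2.2459], 9.75, [1916, 2521])
mat ([0.4398, 0.0199, 4.6051], 1.16, [3386, 2292])
lens_square_mid ([0.4507, -0.2607, 2.666], 22.74, [676, 212])
lens_round_mid ([0.6128, 0.1079, 195.6354], 17.1, [617, 433])
lens_oblong_mid ([0.4705, 0.2626, 5.0715], 1.6, [919, 1102])
lens_triangle_mid ([0.6341, -0.1289, 1.1384], 23.27, [1078, 466])
lens_square_mid [([0.438, -0.21, 0.041], 0.97)]
lens_round_mid [([0.595, 0.137, 0.045], 0.88), ([0.586, 0.146, 0.001], 0.27)]
lens_oblong_mid [([0.46, 0.278, 0.017], 0.82), ([0.457, 0.27, 0.004], 0.31)]
lens_triangle_mid [([0.616, -0.084, 0.026], 0.85), ([0.435, -0.208, 0.042], 0.58)]
[[ 0.58351156  0.01284197]
 [ 0.62431327 -0.25505568]
 [ 0.62031192  0.26505052]]
1.8
```

```bash
sed -i 's/g>90/g>TH/; s/^import cv2/TH=120\nimport cv2/' h.py
python3 - <<'E'
from h import *
import h
im={c:cv2.imread(f"pics/{c}0.png")[:,:,::-1] for c in("top","side")}
for n in S:
    if n.startswith("lens"):
        for h.TH in (110,140): print(n,h.TH,[fit(n,d) for d in (im,{"top":im["top"]},{"side":im["side"]})])
n="seat_triangle"
print(n,[fit(n,d) for d in ({"top":im["top"]},{"side":im["side"]})])
v=[]
for c in im:
    m=regions_of(c,n)[0]["pixels"]; o=im[c].copy(); o[m]=o[m]//2+[0,120,0]
    l=regions_of(c,"lens_square_mid")[0]["pixels"]; o[l]=o[l]//2+[120,0,0]
    v.append(cv2.resize(o[200:330,60:480] if c=="top" else o[120:420,180:440],(400,300)))
cv2.imwrite("pics/m.png",np.hstack(v)[:,:,::-1])
E
```

```text
lens_square_mid 110 [([0.4432, -0.2301, 2.9738], 10.73, [257, 90]), ([0.4428, -0.23, 1.4016], 10.79, [257]), ([0.4548, -0.1938, 4.3278], 9.87, [90])]
lens_square_mid 140 [([0.4422, -0.2331, 6.1473], 8.77, [92, 58]), ([0.4394, -0.2339, 1.5048], 6.24, [92]), ([0.4417, -0.234, 1.4064], 8.51, [58])]
lens_round_mid 110 [([0.601, 0.1241, 3.4227], 1.1, [254, 246]), ([0.6007, 0.1242, -544.0987], 6.2, [254]), ([0.6009, 0.1242, 48.0394], 4.38, [246])]
lens_round_mid 140 [([0.6077, 0.163, 40.1586], 11.35, [0, 140]), None, ([0.6077, 0.163, 40.1586], 11.35, [140])]
lens_oblong_mid 110 [([0.4702, 0.2637, 1.931], 0.5, [679, 865]), ([0.4701, 0.2642, 5.0785], 4.07, [679]), ([0.47, 0.2631, 5.0657], 5.01, [865])]
lens_oblong_mid 140 [([0.4702, 0.2636, 5.0786], 1.63, [441, 761]), ([0.4703, 0.2654, 5.0059], 7.7, [441]), ([0.4705, 0.2633, 1.9439], 6.15, [761])]
lens_triangle_mid 110 [([0.6234, -0.1023, 1.6761], 6.64, [803, 367]), ([0.6229, -0.1018, 3.8566], 6.29, [803]), ([0.6231, -0.1038, 1.7372], 5.69, [367])]
lens_triangle_mid 140 [([0.6239, -0.1024, 5.9002], 5.23, [496, 311]), ([0.621, -0.0966, 1.796], 4.7, [496]), ([0.624, -0.1029, 5.9449], 5.1, [311])]
seat_triangle [([0.4738, 0.2624, 6.4702], 9.16, [1916]), ([0.4734, 0.2625, 2.2507], 9.5, [2521])]
```

View pics/m.png

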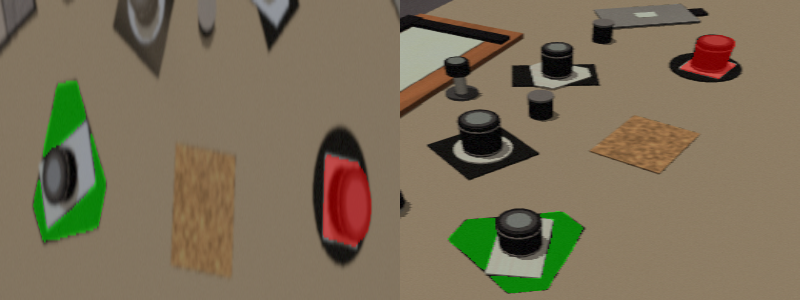

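```bash
python3 - <<'E'
from h import *
im={c:cv2.imread(f"pics/{c}0.png")[:,:,::-1] for c in("top","side")}
P=np.vstack([outline("seat_triangle",c,im[c]) for c in im])
h=cv2.convexHull((P*1000).astype(np.float32)); a=cv2.approxPolyDP(h,4,True)[:,0]
print(a.tolist(), cv2.minEnclosingCircle(h)); 
M=cv2.moments(h); c=np.array([M["m10"],M["m01"]])/M["m00"]; print(c)
d=a-c; e=np.roll(a,-1,0)-a; n=np.c_[e[:,1],-e[:,0]]/np.linalg.norm(e,axis=1)[:,None]
print(np.c_[(n*d).sum(1),np.degrees(np.arctan2(n[:,1],n[:,0])),np.linalg.norm(e,axis=1),np.linalg.norm(d,axis=1)].round(1))
E
```

```text
[[538.4241943359375, 249.42391967773438], [538.9197998046875, 277.877197265625], [532.3822631835938, 289.1373596191406], [447.5968017578125, 324.6392517089844], [421.3321838378906, 306.4515380859375], [430.8725891113281, 211.96617126464844], [454.01416015625, 197.1540985107422], [468.1493835449219, 196.63864135742188]] ((473.2593688964844, 261.8544616699219), 68.44953155517578)
[473.25025452 261.99498787]
[[  65.4   -1.    28.5   66.4]
 [  64.8   30.1   13.    67.6]
 [  47.9   67.3   91.9   65.1]
 [  66.1  124.7   31.9   67.7]
 [  47.2 -174.2   95.    68.4]
 [  65.  -122.6   27.5   65.6]
 [  65.5  -92.1   14.1   67.6]
 [  49.2  -53.1   87.9   65.6]]
```

```bash
python3 - <<'E'
from h import *
im={c:cv2.imread(f"pics/{c}0.png")[:,:,::-1] for c in("top","side")}
print([fit("seat_round",{c:im[c]}) for c in im],[fit("seat_oblong",{c:im[c]}) for c in im])
v=[]
for c in im:
  for n in ("lens_square_mid","lens_triangle_mid"):
    m=regions_of(c,n)[0]["pixels"].astype(np.uint8); g=im[c].min(2)
    k,l,st,ce=cv2.connectedComponentsWithStats(m*(g>120).astype(np.uint8)); print(c,n,[(st[i].tolist(),proj(c,[ce[i]],.008).round(3).tolist()) for i in range(1,k) if st[i,4]>8])
    x,y,w,h,_=cv2.connectedComponentsWithStats(m)[2][1]
    v.append(cv2.resize(im[c][y-10:y+h+10,x-10:x+w+10],(390,290)))
cv2.imwrite("pics/m2.png",np.vstack([np.hstack(v[:2]),np.hstack(v[2:])])[:,:,::-1])
E
```

```text
[([0.4479, -0.2312, -128.835], 3.42, [1114]), ([0.4481, -0.2309, -78.6291], 7.18, [366])] [([0.6269, -0.1028, 3.6696], 0.48, [1003]), ([0.6266, -0.1036, 3.6722], 1.55, [445])]
top lens_square_mid [([400, 267, 26, 37, 215], [[0.451, -0.209]])]
top lens_triangle_mid [([315, 161, 47, 49, 734], [[0.615, -0.094]])]
side lens_square_mid [([363, 182, 27, 16, 79], [[0.449, -0.209]]), ([394, 182, 4, 5, 13], [[0.415, -0.253]])]
side lens_triangle_mid [([265, 183, 39, 25, 355], [[0.619, -0.096]])]
```

View pics/m2.png

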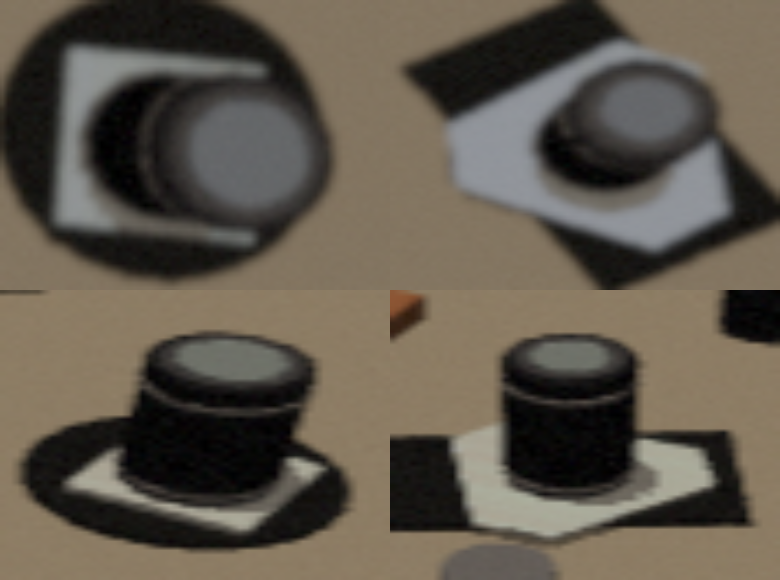

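Positions are consistent to a few millimetres. The cycle for each pair goes through the mat, starting with the square lens.

>>> apply_moves --targets '[{"translation":[0,0,0],"twist":0.86,"hand":1},{"translation":[0,0,0],"twist":0.85,"hand":1},{"translation":[0,0,0],"twist":0.85,"hand":1},{"translation":[0.29,-0.37,0],"twist":0,"hand":1},{"translation":[0.29,-0.37,0],"twist":0,"hand":1},{"translation":[0.29,-0.37,0],"twist":0,"hand":1},{"translation":[0.29,-0.37,0],"twist":0,"hand":1},{"translation":[0.29,-0.37,0],"twist":0,"hand":1}]'

```text
time: 5.0
tool_pos: [0.304, -0.4182, 0.2535]
tool_rot: [0.0, 1.0, -0.0, 0.0]
contact_force: [0.9, -0.3, -0.2]
gripper_width: 1.002
grasp_force: 0.0
```

>>> apply_moves --targets '[{"translation":[0.29,-0.37,0],"twist":0,"hand":1},{"translation":[0.29,-0.37,0],"twist":0,"hand":1},{"translation":[0.29,-0.37,0],"twist":0,"hand":1},{"translation":[0.29,-0.37,0.2],"twist":0,"hand":1},{"translation":[0.29,-0.37,0.2],"twist":0,"hand":1},{"translation":[0,0,0.3],"twist":0,"hand":1},{"translation":[0,0,0],"twist":0,"hand":1},{"translation":[0,0,0],"twist":0,"hand":1}]'

```text
time: 5.8
tool_pos: [0.4466, -0.2363, 0.1841]
tool_rot: [-0.0, 1.0, -0.0, -0.001]
contact_force: [1.1, -0.3, -0.7]
gripper_width: 1.004
grasp_force: 0.0
```

>>> apply_moves --targets '[{"translation":[0,-0.05,0.3],"twist":0,"hand":1},{"translation":[0,0,0.4],"twist":0,"hand":1},{"translation":[0,0,0.4],"twist":0,"hand":1},{"translation":[0,0,0.29],"twist":0,"hand":1},{"translation":[0,0,0],"twist":0,"hand":0.3},{"translation":[0,0,0],"twist":0,"hand":0.3},{"translation":[0,0,0],"twist":0,"hand":0.3},{"translation":[0,0,0],"twist":0,"hand":0.3}]'

```text
time: 6.6
tool_pos: [0.4489, -0.2331, 0.0483]
tool_rot: [0.002, 1.0, -0.0, 0.002]
contact_force: [-0.3, -1.6, 4.8]
gripper_width: 0.597
grasp_force: 63.0
```

>>> apply_moves --targets '[{"translation":[0,0,0],"twist":0,"hand":0.3},{"translation":[0,0,0],"twist":0,"hand":0.3}]'

```text
time: 6.8
tool_pos: [0.4489, -0.2331, 0.0483]
tool_rot: [0.002, 1.0, -0.0, 0.002]
contact_force: [-0.8, -1.9, 7.3]
gripper_width: 0.596
grasp_force: 63.0
```

>>> apply_moves --targets '[{"translation":[0,0,-0.2],"twist":0,"hand":0.3},{"translation":[0,0,-0.4],"twist":0,"hand":0.3},{"translation":[0,0,-0.4],"twist":0,"hand":0.3},{"translation":[0,0,-0.3],"twist":0,"hand":0.3},{"translation":[0,-0.2,0],"twist":0,"hand":0.3},{"translation":[0,-0.4,0],"twist":0,"hand":0.3},{"translation":[0,-0.4,0],"twist":0,"hand":0.3},{"translation":[0,-0.4,0],"twist":0,"hand":0.3}]'

```text
time: 7.6
tool_pos: [0.4466, -0.09, 0.1755]
tool_rot: [0.0, 1.0, -0.001, 0.0]
contact_force: [0.3, 0.4, -2.5]
gripper_width: 0.595
grasp_force: 63.3
```

>>> apply_moves --targets '[{"translation":[-0.04,-0.4,0],"twist":0,"hand":0.3},{"translation":[-0.04,-0.4,0],"twist":0,"hand":0.3},{"translation":[0,-0.2,0],"twist":0,"hand":0.3},{"translation":[0,-0.13,0],"twist":0,"hand":0.3},{"translation":[0,0,0.4],"twist":0,"hand":0.3},{"translation":[0,0,0.3],"twist":0,"hand":0.3},{"translation":[0,0,0.3],"twist":0,"hand":0.3},{"translation":[0,0,0],"twist":0,"hand":0.3}]'

```text
time: 8.4
tool_pos: [0.4352, 0.0218, 0.0708]
tool_rot: [-0.0, 1.0, -0.0, -0.005]
contact_force: [-0.8, 0.2, -2.5]
gripper_width: 0.597
grasp_force: 63.4
```

>>> apply_moves --targets '[{"translation":[0.04,0,0.1],"twist":0,"hand":0.3},{"translation":[0,0,0.05],"twist":0,"hand":0.3},{"translation":[0,0,0.03],"twist":0,"hand":0.3},{"translation":[0,0,0.02],"twist":0,"hand":0.3},{"translation":[0,0,0.01],"twist":0,"hand":0.3},{"translation":[0,0,0],"twist":0,"hand":0.3}]'

```text
time: 9.0
tool_pos: [0.4432, 0.0217, 0.0545]
tool_rot: [0.0, 1.0, -0.0, 0.0]
contact_force: [0.2, -0.1, -2.2]
gripper_width: 0.595
grasp_force: 63.4
```

>>> apply_moves --targets '[{"translation":[0,0,0.03],"twist":0,"hand":0.3},{"translation":[0,0,0.02],"twist":0,"hand":0.3},{"translation":[0,0,0],"twist":0,"hand":0.3}]'

```text
time: 9.3
tool_pos: [0.4427, 0.0218, 0.0488]
tool_rot: [-0.0, 1.0, -0.0, -0.0]
contact_force: [0.9, 1.1, -3.1]
gripper_width: 0.598
grasp_force: 63.4
```

>>> apply_moves --targets '[{"translation":[0,0,0.01],"twist":0,"hand":0.3},{"translation":[0,0,0.01],"twist":0,"hand":0.3},{"translation":[0,0,0],"twist":0,"hand":0.3}]'

```text
time: 9.6
tool_pos: [0.4431, 0.0217, 0.0484]
tool_rot: [-0.0, 1.0, -0.0, -0.001]
contact_force: [-6.2, 1.2, 7.9]
gripper_width: 0.594
grasp_force: 64.4
```

>>> apply_moves --targets '[{"translation":[0,0,0],"twist":0,"hand":1},{"translation":[0,0,0],"twist":0,"hand":1},{"translation":[0,0,0],"twist":0,"hand":1},{"translation":[0,0,0],"twist":0,"hand":1},{"translation":[0,0,-0.3],"twist":0,"hand":1},{"translation":[0,0,-0.4],"twist":0,"hand":1},{"translation":[0,0,-0.4],"twist":0,"hand":1},{"translation":[0,0,-0.2],"twist":0,"hand":1}]'

```text
time: 10.4
tool_pos: [0.4447, 0.0215, 0.1813]
tool_rot: [0.0, 1.0, -0.0, 0.003]
contact_force: [0.5, -0.0, -0.4]
gripper_width: 0.998
grasp_force: 0.0
```

>>> apply_moves --targets '[{"translation":[0.395,-0.255,0],"twist":0,"hand":1},{"translation":[0.395,-0.255,0],"twist":0,"hand":1},{"translation":[0.395,-0.255,0],"twist":0,"hand":1},{"translation":[0.395,-0.255,0],"twist":0,"hand":1},{"translation":[0,0,0],"twist":0,"hand":1},{"translation":[0,0,0],"twist":0,"hand":1}]'

```text
time: 11.0
tool_pos: [0.6011, 0.1241, 0.1759]
tool_rot: [0.0, 1.0, 0.0, -0.001]
contact_force: [-0.9, 0.1, -0.4]
gripper_width: 1.002
grasp_force: 0.0
```

```bash
python3 - <<'E'
from h import *
im={c:grab_frame(c) for c in("top","side")}
print(fit("lens_square_mid",im),state()["tool_pos"],state()["contact_force"])
cv2.imwrite("pics/a.png",np.hstack([cv2.resize(i,(400,300)) for i in im.values()])[:,:,::-1])
E
```

```text
([0.4399, 0.0085, 1.271], 13.53, [852, 200]) [0.60033516 0.12309334 0.17758024] [ 0.06714513  0.4118983  -0.24185495]
```

View pics/a.png

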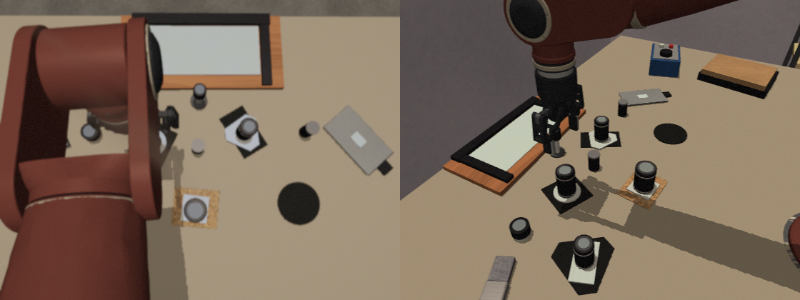

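The square lens stands upright on the mat (top view 194,208), and the round seat is empty (298,203). Next is the round lens.

>>> apply_moves --targets '[{"translation":[0,0,0.4],"twist":0,"hand":1},{"translation":[0,0,0.4],"twist":0,"hand":1},{"translation":[0,0,0.3],"twist":0,"hand":1},{"translation":[0,0,0.18],"twist":0,"hand":1},{"translation":[0,0,0],"twist":0,"hand":1},{"translation":[0,0,0],"twist":0,"hand":0.3},{"translation":[0,0,0],"twist":0,"hand":0.3},{"translation":[0,0,0],"twist":0,"hand":0.3}]'

```text
time: 12.0
tool_pos: [0.6026, 0.1239, 0.0518]
tool_rot: [-0.0, 1.0, -0.0, 0.002]
contact_force: [-5.7, -1.4, 3.9]
gripper_width: 0.527
grasp_force: 61.9
```

>>> apply_moves --targets '[{"translation":[0,0,0],"twist":0,"hand":0.3},{"translation":[0,0,0],"twist":0,"hand":0.3},{"translation":[0,0,0],"twist":0,"hand":0.3}]'

```text
time: 12.3
tool_pos: [0.6028, 0.1239, 0.0518]
tool_rot: [-0.0, 1.0, -0.0, 0.002]
contact_force: [-0.6, -1.2, 6.5]
gripper_width: 0.528
grasp_force: 61.7
```

>>> apply_moves --targets '[{"translation":[0,0,-0.2],"twist":0,"hand":0.3},{"translation":[0,0,-0.4],"twist":0,"hand":0.3},{"translation":[0,0,-0.4],"twist":0,"hand":0.3},{"translation":[0,0,-0.3],"twist":0,"hand":0.3},{"translation":[-0.1,0.2,0],"twist":0,"hand":0.3},{"translation":[-0.17,0.4,0],"twist":0,"hand":0.3},{"translation":[-0.17,0.4,0],"twist":0,"hand":0.3},{"translation":[-0.17,0.4,0],"twist":0,"hand":0.3}]'

```text
time: 13.1
tool_pos: [0.5387, -0.0173, 0.1787]
tool_rot: [0.0, 1.0, 0.0, -0.0]
contact_force: [-0.0, -1.3, -2.4]
gripper_width: 0.526
grasp_force: 62.1
```

>>> apply_moves --targets '[{"translation":[-0.17,0.4,0],"twist":0,"hand":0.3},{"translation":[-0.17,0.4,0],"twist":0,"hand":0.3},{"translation":[-0.17,0.4,0],"twist":0,"hand":0.3},{"translation":[-0.17,0.4,0],"twist":0,"hand":0.3},{"translation":[-0.17,0.3,0],"twist":0,"hand":0.3},{"translation":[-0.08,0.25,0],"twist":0,"hand":0.3},{"translation":[0,0,0],"twist":0,"hand":0.3},{"translation":[0,0,0],"twist":0,"hand":0.3}]'

```text
time: 13.9
tool_pos: [0.4465, -0.2313, 0.1787]
tool_rot: [-0.0, 1.0, -0.001, -0.0]
contact_force: [0.3, 1.1, -2.7]
gripper_width: 0.528
grasp_force: 62.3
```

>>> apply_moves --targets '[{"translation":[0.03,0,0.3],"twist":0,"hand":0.3},{"translation":[0,0,0.4],"twist":0,"hand":0.3},{"translation":[0,0,0.3],"twist":0,"hand":0.3},{"translation":[0,0,0.12],"twist":0,"hand":0.3},{"translation":[0,0,0.08],"twist":0,"hand":0.3},{"translation":[0,0,0.02],"twist":0,"hand":0.3},{"translation":[0,0,0],"twist":0,"hand":0.3},{"translation":[0,0,0],"twist":0,"hand":0.3}]'

```text
time: 14.7
tool_pos: [0.4511, -0.232, 0.0589]
tool_rot: [0.001, 1.0, -0.0, 0.001]
contact_force: [-0.3, -0.2, -3.5]
gripper_width: 0.525
grasp_force: 62.3
```

>>> apply_moves --targets '[{"translation":[0,0,0.03],"twist":0,"hand":0.3},{"translation":[0,0,0.02],"twist":0,"hand":0.3},{"translation":[0,0,0.01],"twist":0,"hand":0.3},{"translation":[0,0,0],"twist":0,"hand":0.3}]'

```text
time: 15.1
tool_pos: [0.4501, -0.2315, 0.0519]
tool_rot: [0.0, 1.0, -0.0, -0.0]
contact_force: [-3.4, 1.1, 3.6]
gripper_width: 0.526
grasp_force: 62.9
```

>>> apply_moves --targets '[{"translation":[0,0,0],"twist":0,"hand":1},{"translation":[0,0,0],"twist":0,"hand":1},{"translation":[0,0,0],"twist":0,"hand":1},{"translation":[0,0,0],"twist":0,"hand":1},{"translation":[0,0,-0.3],"twist":0,"hand":1},{"translation":[0,0,-0.4],"twist":0,"hand":1},{"translation":[0,0,-0.4],"twist":0,"hand":1},{"translation":[0,0,-0.2],"twist":0,"hand":1}]'

```text
time: 15.9
tool_pos: [0.4514, -0.2323, 0.1855]
tool_rot: [0.002, 1.0, -0.0, 0.002]
contact_force: [0.2, -0.2, -0.3]
gripper_width: 1.002
grasp_force: 0.0
```

>>> apply_moves --targets '[{"translation":[0,-0.4,0],"twist":0,"hand":1},{"translation":[0,-0.4,0],"twist":0,"hand":1},{"translation":[0,-0.4,0],"twist":0,"hand":1},{"translation":[-0.04,-0.4,0],"twist":0,"hand":1},{"translation":[-0.03,-0.4,0],"twist":0,"hand":1},{"translation":[0,-0.4,0],"twist":0,"hand":1},{"translation":[0,-0.13,0],"twist":0,"hand":1},{"translation":[0,0,0],"twist":0,"hand":1}]'

```text
time: 16.7
tool_pos: [0.4429, 0.0229, 0.1811]
tool_rot: [0.0, 1.0, 0.002, 0.0]
contact_force: [-0.0, -0.3, -0.0]
gripper_width: 1.002
grasp_force: 0.0
```

>>> apply_moves --targets '[{"translation":[0,0,0.4],"twist":0,"hand":1},{"translation":[0,0,0.4],"twist":0,"hand":1},{"translation":[0,0,0.3],"twist":0,"hand":1},{"translation":[0,0,0.23],"twist":0,"hand":1},{"translation":[0,0,0],"twist":0,"hand":1},{"translation":[0,0,0],"twist":0,"hand":0.3},{"translation":[0,0,0],"twist":0,"hand":0.3},{"translation":[0,0,0],"twist":0,"hand":0.3}]'

```text
time: 17.5
tool_pos: [0.445, 0.0212, 0.0505]
tool_rot: [0.0, 1.0, -0.0, 0.002]
contact_force: [1.7, -0.6, -1.9]
gripper_width: 0.593
grasp_force: 62.6
```

>>> apply_moves --targets '[{"translation":[0,0,0],"twist":0,"hand":0.3},{"translation":[0,0,0],"twist":0,"hand":0.3},{"translation":[0,0,0],"twist":0,"hand":0.3}]'

```text
time: 17.8
tool_pos: [0.445, 0.0213, 0.0504]
tool_rot: [0.001, 1.0, -0.0, 0.002]
contact_force: [0.1, -0.9, 6.2]
gripper_width: 0.598
grasp_force: 62.8
```

>>> apply_moves --targets '[{"translation":[0,0,-0.2],"twist":0,"hand":0.3},{"translation":[0,0,-0.4],"twist":0,"hand":0.3},{"translation":[0,0,-0.4],"twist":0,"hand":0.3},{"translation":[0,0,-0.3],"twist":0,"hand":0.3},{"translation":[0.4,-0.256,0],"twist":0,"hand":0.3},{"translation":[0.4,-0.256,0],"twist":0,"hand":0.3},{"translation":[0.4,-0.256,0],"twist":0,"hand":0.3},{"translation":[0.3,-0.256,0],"twist":0,"hand":0.3}]'

```text
time: 18.6
tool_pos: [0.5945, 0.1252, 0.1779]
tool_rot: [0.0, 1.0, -0.0, 0.0]
contact_force: [0.3, -1.2, -1.6]
gripper_width: 0.594
grasp_force: 63.5
```

>>> apply_moves --targets '[{"translation":[0.09,0,0],"twist":0,"hand":0.3},{"translation":[0,0,0],"twist":0,"hand":0.3},{"translation":[0,0,0],"twist":0,"hand":0.3}]'

```text
time: 18.9
tool_pos: [0.601, 0.1236, 0.1775]
tool_rot: [0.0, 1.0, -0.0, -0.001]
contact_force: [-0.0, -0.2, -2.8]
gripper_width: 0.596
grasp_force: 63.6
```

>>> apply_moves --targets '[{"translation":[0.03,0,0.3],"twist":0,"hand":0.3},{"translation":[0,0,0.4],"twist":0,"hand":0.3},{"translation":[0,0,0.3],"twist":0,"hand":0.3},{"translation":[0,0,0.12],"twist":0,"hand":0.3},{"translation":[0,0,0.08],"twist":0,"hand":0.3},{"translation":[0,0,0.02],"twist":0,"hand":0.3},{"translation":[0,0,0],"twist":0,"hand":0.3},{"translation":[0,0,0],"twist":0,"hand":0.3}]'

```text
time: 19.7
tool_pos: [0.6064, 0.1242, 0.0582]
tool_rot: [-0.0, 1.0, -0.0, 0.002]
contact_force: [-0.0, -0.4, -3.1]
gripper_width: 0.601
grasp_force: 63.7
```

>>> apply_moves --targets '[{"translation":[-0.01,0,0.03],"twist":0,"hand":0.3},{"translation":[0,0,0.02],"twist":0,"hand":0.3},{"translation":[0,0,0.01],"twist":0,"hand":0.3},{"translation":[0,0,0.01],"twist":0,"hand":0.3},{"translation":[0,0,0],"twist":0,"hand":0.3}]'

```text
time: 20.2
tool_pos: [0.6042, 0.1242, 0.0506]
tool_rot: [0.0, 1.0, -0.0, -0.0]
contact_force: [-4.4, -0.5, 6.5]
gripper_width: 0.596
grasp_force: 64.2
```

>>> apply_moves --targets '[{"translation":[0,0,0],"twist":0,"hand":1},{"translation":[0,0,0],"twist":0,"hand":1},{"translation":[0,0,0],"twist":0,"hand":1},{"translation":[0,0,0],"twist":0,"hand":1},{"translation":[0,0,-0.3],"twist":0,"hand":1},{"translation":[0,0,-0.4],"twist":0,"hand":1},{"translation":[0,0,-0.4],"twist":0,"hand":1},{"translation":[0,0,-0.2],"twist":0,"hand":1}]'

```text
time: 21.0
tool_pos: [0.6059, 0.1243, 0.1838]
tool_rot: [-0.0, 1.0, -0.0, 0.003]
contact_force: [0.6, 0.2, -0.3]
gripper_width: 0.997
grasp_force: 0.0
```

>>> apply_moves --targets '[{"translation":[0.04,0.4,0],"twist":0,"hand":1},{"translation":[0.04,0.4,0],"twist":0,"hand":1},{"translation":[0.04,0.4,0],"twist":0,"hand":1},{"translation":[0.04,0.4,0],"twist":0,"hand":1},{"translation":[0.04,0.4,0],"twist":0,"hand":1},{"translation":[0.01,0.26,0],"twist":0,"hand":1},{"translation":[0,0,0],"twist":0,"hand":1},{"translation":[0,0,0],"twist":0,"hand":1}]'

```text
time: 21.8
tool_pos: [0.6249, -0.1021, 0.1789]
tool_rot: [-0.0, 1.0, -0.001, -0.0]
contact_force: [0.1, 0.0, -0.5]
gripper_width: 0.999
grasp_force: 0.0
```

```bash
python3 - <<'E'
from h import *
im={c:grab_frame(c) for c in("top","side")}
print(fit("lens_round_mid",im),fit("lens_square_mid",im),state()["tool_pos"])
cv2.imwrite("pics/b.png",np.hstack([cv2.resize(i,(400,300)) for i in im.values()])[:,:,::-1])
E
```

```text
([0.4486, -0.2339, -10383.676], 6.54, [0, 117]) ([0.5982, 0.1237, 4.5749], 0.66, [694, 192]) [ 0.62500582 -0.10082732  0.17915104]
```

View pics/b.png

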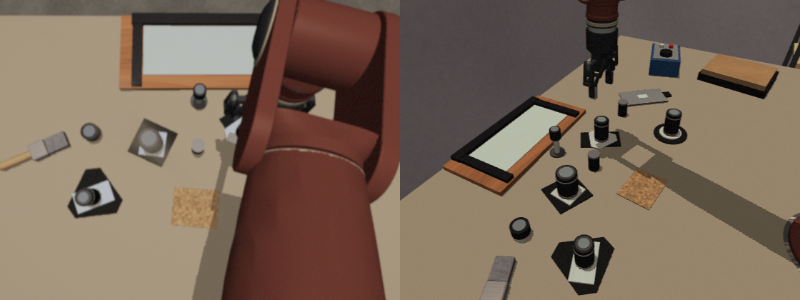

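The square lens (top view 152,143) is within 4 mm of its seat's centre, and the round lens stands on its own seat (side view 672,125). Next is the triangular lens.

>>> apply_moves --targets '[{"translation":[0,0,0.4],"twist":0,"hand":1},{"translation":[0,0,0.4],"twist":0,"hand":1},{"translation":[0,0,0.3],"twist":0,"hand":1},{"translation":[-0.02,0,0.2],"twist":0,"hand":1},{"translation":[0,0,0],"twist":0,"hand":1},{"translation":[0,0,0],"twist":0,"hand":0.2},{"translation":[0,0,0],"twist":0,"hand":0.2},{"translation":[0,0,0],"twist":0,"hand":0.2}]'

```text
time: 22.9
tool_pos: [0.6245, -0.1022, 0.0514]
tool_rot: [0.001, 1.0, -0.0, 0.002]
contact_force: [0.6, 0.4, 0.1]
gripper_width: 0.511
grasp_force: 0.0
```

>>> apply_moves --targets '[{"translation":[0,0,0],"twist":0,"hand":0.2},{"translation":[0,0,0],"twist":0,"hand":0.2},{"translation":[0,0,0],"twist":0,"hand":0.2}]'

```text
time: 23.2
tool_pos: [0.6247, -0.1024, 0.0517]
tool_rot: [0.001, 1.0, -0.0, 0.002]
contact_force: [-0.0, 0.0, 7.7]
gripper_width: 0.492
grasp_force: 61.3
```

>>> apply_moves --targets '[{"translation":[0,0,-0.2],"twist":0,"hand":0.2},{"translation":[0,0,-0.4],"twist":0,"hand":0.2},{"translation":[0,0,-0.4],"twist":0,"hand":0.2},{"translation":[0,0,-0.3],"twist":0,"hand":0.2},{"translation":[-0.37,-0.245,0],"twist":0,"hand":0.2},{"translation":[-0.37,-0.245,0],"twist":0,"hand":0.2},{"translation":[-0.37,-0.245,0],"twist":0,"hand":0.2},{"translation":[-0.37,-0.245,0],"twist":0,"hand":0.2}]'

```text
time: 24.0
tool_pos: [0.4728, -0.003, 0.1781]
tool_rot: [-0.0, 1.0, -0.0, -0.001]
contact_force: [-0.3, 0.2, -1.9]
gripper_width: 0.49
grasp_force: 61.4
```

>>> apply_moves --targets '[{"translation":[-0.35,-0.24,0],"twist":0,"hand":0.2},{"translation":[0,0,0.3],"twist":0,"hand":0.2},{"translation":[0,0,0.4],"twist":0,"hand":0.2},{"translation":[0,0,0.3],"twist":0,"hand":0.2},{"translation":[0,0,0.12],"twist":0,"hand":0.2},{"translation":[0,0,0.08],"twist":0,"hand":0.2},{"translation":[0,0,0],"twist":0,"hand":0.2},{"translation":[0,0,0],"twist":0,"hand":0.2}]'

```text
time: 24.8
tool_pos: [0.4413, 0.0199, 0.0606]
tool_rot: [0.0, 1.0, -0.0, 0.001]
contact_force: [-0.0, 0.1, -1.9]
gripper_width: 0.488
grasp_force: 61.5
```

>>> apply_moves --targets '[{"translation":[0,0,0.04],"twist":0,"hand":0.2},{"translation":[0,0,0.03],"twist":0,"hand":0.2},{"translation":[0,0,0.01],"twist":0,"hand":0.2},{"translation":[0,0,0.01],"twist":0,"hand":0.2},{"translation":[0,0,0],"twist":0,"hand":0.2}]'

```text
time: 25.3
tool_pos: [0.4403, 0.0201, 0.0516]
tool_rot: [0.0, 1.0, -0.0, -0.0]
contact_force: [-6.1, 1.1, 7.8]
gripper_width: 0.486
grasp_force: 62.6
```

>>> apply_moves --targets '[{"translation":[0,0,0],"twist":0,"hand":1},{"translation":[0,0,0],"twist":0,"hand":1},{"translation":[0,0,0],"twist":0,"hand":1},{"translation":[0,0,0],"twist":0,"hand":1},{"translation":[0,0,-0.3],"twist":0,"hand":1},{"translation":[0,0,-0.4],"twist":0,"hand":1},{"translation":[0,0,-0.4],"twist":0,"hand":1},{"translation":[0,0,-0.2],"twist":0,"hand":1}]'

```text
time: 26.1
tool_pos: [0.4416, 0.0199, 0.1843]
tool_rot: [0.0, 1.0, -0.0, 0.003]
contact_force: [1.1, 0.4, -0.1]
gripper_width: 0.997
grasp_force: 0.0
```

>>> apply_moves --targets '[{"translation":[0.05,-0.4,0],"twist":0,"hand":1},{"translation":[0.05,-0.4,0],"twist":0,"hand":1},{"translation":[0.05,-0.4,0],"twist":0,"hand":1},{"translation":[0.05,-0.4,0],"twist":0,"hand":1},{"translation":[0.05,-0.4,0],"twist":0,"hand":1},{"translation":[0.04,-0.44,0],"twist":0,"hand":1},{"translation":[0,0,0],"twist":0,"hand":1},{"translation":[0,0,0],"twist":0,"hand":1}]'

```text
time: 26.9
tool_pos: [0.4688, 0.2647, 0.1797]
tool_rot: [0.0, 1.0, 0.001, -0.0]
contact_force: [0.5, 0.3, 0.0]
gripper_width: 0.999
grasp_force: 0.0
```

```bash
python3 - <<'E'
from h import *
S["lens_triangle_mid"]=tri(.0335,.046)
im={c:grab_frame(c) for c in("top","side")}
print(fit("lens_triangle_mid",im),fit("lens_round_mid",im),state()["tool_pos"])
E
```

```text
([0.4425, 0.0034, 5.2994], 14.22, [1182, 860]) None [0.46921505 0.26309582 0.18023152]
```

>>> apply_moves --targets '[{"translation":[0,0,0.4],"twist":0,"hand":1},{"translation":[0,0,0.4],"twist":0,"hand":1},{"translation":[0,0,0.3],"twist":0,"hand":1},{"translation":[0,0,0.24],"twist":0,"hand":1},{"translation":[0,0,0],"twist":0,"hand":1},{"translation":[0,0,0],"twist":0,"hand":0.2},{"translation":[0,0,0],"twist":0,"hand":0.2},{"translation":[0,0,0],"twist":0,"hand":0.2}]'

```text
time: 28.0
tool_pos: [0.4705, 0.2646, 0.0483]
tool_rot: [-0.001, 1.0, -0.0, 0.002]
contact_force: [-0.5, -0.2, 0.4]
gripper_width: 0.514
grasp_force: 0.0
```

>>> apply_moves --targets '[{"translation":[0,0,0],"twist":0,"hand":0.2},{"translation":[0,0,0],"twist":0,"hand":0.2},{"translation":[0,0,0],"twist":0,"hand":0.2}]'

```text
time: 28.3
tool_pos: [0.4707, 0.2646, 0.0484]
tool_rot: [-0.0, 1.0, -0.0, 0.002]
contact_force: [-0.3, -1.0, 6.2]
gripper_width: 0.454
grasp_force: 60.6
```

>>> apply_moves --targets '[{"translation":[0,0,-0.2],"twist":0,"hand":0.2},{"translation":[0,0,-0.4],"twist":0,"hand":0.2},{"translation":[0,0,-0.4],"twist":0,"hand":0.2},{"translation":[0,0,-0.3],"twist":0,"hand":0.2},{"translation":[0.1,0.2,0],"twist":0,"hand":0.2},{"translation":[0.17,0.4,0],"twist":0,"hand":0.2},{"translation":[0.17,0.4,0],"twist":0,"hand":0.2},{"translation":[0.17,0.4,0],"twist":0,"hand":0.2}]'

```text
time: 29.1
tool_pos: [0.53, 0.1229, 0.1761]
tool_rot: [-0.0, 1.0, 0.0, -0.0]
contact_force: [1.2, 0.8, -2.0]
gripper_width: 0.455
grasp_force: 60.8
```

>>> apply_moves --targets '[{"translation":[0.17,0.4,0],"twist":0,"hand":0.2},{"translation":[0.17,0.4,0],"twist":0,"hand":0.2},{"translation":[0.17,0.4,0],"twist":0,"hand":0.2},{"translation":[0.17,0.4,0],"twist":0,"hand":0.2},{"translation":[0.17,0.4,0],"twist":0,"hand":0.2},{"translation":[0.1,0.27,0],"twist":0,"hand":0.2},{"translation":[0,0,0],"twist":0,"hand":0.2},{"translation":[0,0,0],"twist":-0.4,"hand":0.2}]'

```text
time: 29.9
tool_pos: [0.6246, -0.1035, 0.1755]
tool_rot: [-0.0, 1.0, 0.02, -0.001]
contact_force: [-0.7, 0.9, -1.7]
gripper_width: 0.453
grasp_force: 61.0
```

>>> apply_moves --targets '[{"translation":[0,0,0],"twist":-1,"hand":0.2},{"translation":[0,0,0],"twist":-1,"hand":0.2},{"translation":[0,0,0],"twist":-1,"hand":0.2},{"translation":[0,0,0],"twist":-1,"hand":0.2},{"translation":[0,0,0],"twist":-1,"hand":0.2},{"translation":[0,0,0],"twist":-1,"hand":0.2},{"translation":[0,0,0],"twist":-1,"hand":0.2},{"translation":[0,0,0],"twist":-1,"hand":0.2}]'

```text
time: 30.7
tool_pos: [0.6244, -0.1018, 0.1757]
tool_rot: [-0.001, 0.912, 0.41, -0.0]
contact_force: [-1.1, -0.5, -2.0]
gripper_width: 0.455
grasp_force: 60.8
```

>>> apply_moves --targets '[{"translation":[0,0,0],"twist":-1,"hand":0.2},{"translation":[0,0,0],"twist":-1,"hand":0.2},{"translation":[0,0,0],"twist":-1,"hand":0.2},{"translation":[0,0,0],"twist":-1,"hand":0.2},{"translation":[0,0,0],"twist":-1,"hand":0.2},{"translation":[0,0,0],"twist":-1,"hand":0.2},{"translation":[0,0,0],"twist":-1,"hand":0.2},{"translation":[0,0,0],"twist":-1,"hand":0.2}]'

```text
time: 31.5
tool_pos: [0.6244, -0.1018, 0.1757]
tool_rot: [-0.001, 0.68, 0.733, -0.0]
contact_force: [1.4, -1.1, -1.4]
gripper_width: 0.455
grasp_force: 60.7
```

>>> apply_moves --targets '[{"translation":[0,0,0],"twist":-1,"hand":0.2},{"translation":[0,0,0],"twist":0,"hand":0.2},{"translation":[0,0,0],"twist":0,"hand":0.2},{"translation":[0,0,0],"twist":0,"hand":0.2}]'

```text
time: 31.9
tool_pos: [0.6248, -0.1025, 0.176]
tool_rot: [-0.0, 0.645, 0.764, -0.0]
contact_force: [0.1, -0.2, -1.3]
gripper_width: 0.456
grasp_force: 60.7
```

>>> apply_moves --targets '[{"translation":[0,0.02,0.3],"twist":0,"hand":0.2},{"translation":[0,0,0.4],"twist":0,"hand":0.2},{"translation":[0,0,0.3],"twist":0,"hand":0.2},{"translation":[0,0,0.12],"twist":0,"hand":0.2},{"translation":[0,0,0.08],"twist":0,"hand":0.2},{"translation":[0,0,0.02],"twist":0,"hand":0.2},{"translation":[0,0,0],"twist":0,"hand":0.2},{"translation":[0,0,0],"twist":0,"hand":0.2}]'

```text
time: 32.7
tool_pos: [0.6283, -0.1029, 0.0562]
tool_rot: [0.002, 0.645, 0.764, 0.001]
contact_force: [0.4, -0.4, -0.8]
gripper_width: 0.458
grasp_force: 60.8
```

>>> apply_moves --targets '[{"translation":[0,0,0.04],"twist":0,"hand":0.2},{"translation":[0,0,0.02],"twist":0,"hand":0.2},{"translation":[0,0,0.01],"twist":0,"hand":0.2},{"translation":[0,0,0.01],"twist":0,"hand":0.2},{"translation":[0,0,0],"twist":0,"hand":0.2}]'

```text
time: 33.2
tool_pos: [0.6275, -0.1028, 0.0484]
tool_rot: [0.0, 0.645, 0.764, -0.0]
contact_force: [-4.5, 0.3, 9.3]
gripper_width: 0.457
grasp_force: 62.0
```

>>> apply_moves --targets '[{"translation":[0,0,0],"twist":0,"hand":1},{"translation":[0,0,0],"twist":0,"hand":1},{"translation":[0,0,0],"twist":0,"hand":1},{"translation":[0,0,0],"twist":0,"hand":1},{"translation":[0,0,-0.3],"twist":0,"hand":1},{"translation":[0,0,-0.4],"twist":0,"hand":1},{"translation":[0,0,-0.4],"twist":0,"hand":1},{"translation":[0,0,-0.2],"twist":0,"hand":1}]'

```text
time: 34.0
tool_pos: [0.6287, -0.103, 0.1807]
tool_rot: [0.003, 0.645, 0.764, 0.001]
contact_force: [0.7, 0.1, -0.4]
gripper_width: 1.0
grasp_force: 0.0
```

>>> apply_moves --targets '[{"translation":[0,0,0],"twist":0.84,"hand":1},{"translation":[0,0,0],"twist":0.84,"hand":1},{"translation":[0.25,-0.37,0],"twist":0,"hand":1},{"translation":[0.25,-0.37,0],"twist":0,"hand":1},{"translation":[0.25,-0.37,0],"twist":0,"hand":1},{"translation":[0.25,-0.37,0],"twist":0,"hand":1},{"translation":[0.23,-0.37,0],"twist":0,"hand":1},{"translation":[0,0,0],"twist":0,"hand":1}]'

```text
time: 34.8
tool_pos: [0.4377, 0.0224, 0.1744]
tool_rot: [-0.001, 0.706, 0.708, -0.001]
contact_force: [0.4, 0.9, -0.6]
gripper_width: 0.999
grasp_force: 0.0
```

>>> apply_moves --targets '[{"translation":[0,0,0],"twist":0,"hand":1}]'

```text
time: 34.9
tool_pos: [0.4414, 0.0206, 0.1762]
tool_rot: [0.001, 0.706, 0.708, 0.0]
contact_force: [0.7, 0.0, 0.1]
gripper_width: 1.0
grasp_force: 0.0
```

```bash
python3 - <<'E'
from h import *
im={c:grab_frame(c) for c in("top","side")}
print(fit("lens_round_mid",im),fit("lens_oblong_mid",im),state()["tool_pos"])
cv2.imwrite("pics/c.png",np.hstack([cv2.resize(i,(400,300)) for i in im.values()])[:,:,::-1])
E
```

```text
([0.4483, -0.2306, 133.0429], 5.47, [382, 78]) ([0.6263, -0.1027, 3.667], 0.41, [788, 345]) [0.44260778 0.0197418  0.17631123]
```

View pics/c.png

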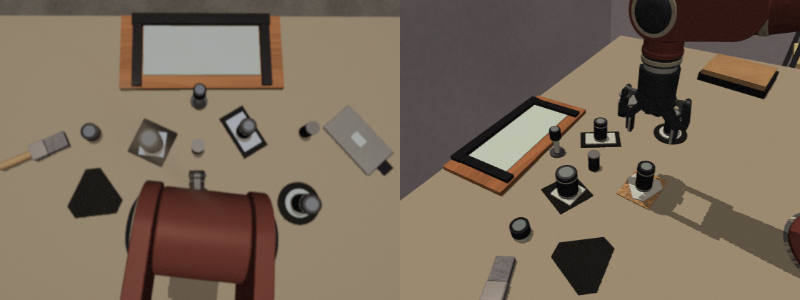

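The oblong lens sits on its seat, aligned and within 1 mm (top view 243,130), and the round lens is centred on its own seat (298,203). The triangular seat is empty, so the last move is the triangular lens from the mat.

>>> apply_moves --targets '[{"translation":[0,0,0.4],"twist":0,"hand":1},{"translation":[0,0,0.4],"twist":0,"hand":1},{"translation":[0,0,0.3],"twist":0,"hand":1},{"translation":[0,0,0.17],"twist":0,"hand":1},{"translation":[0,0,0],"twist":0,"hand":1},{"translation":[0,0,0],"twist":0,"hand":0.2},{"translation":[0,0,0],"twist":0,"hand":0.2},{"translation":[0,0,0],"twist":0,"hand":0.2}]'

```text
time: 36.0
tool_pos: [0.4429, 0.02, 0.0507]
tool_rot: [0.001, 0.707, 0.707, 0.001]
contact_force: [-3.6, -0.3, 2.8]
gripper_width: 0.518
grasp_force: 1.5
```

>>> apply_moves --targets '[{"translation":[0,0,0],"twist":0,"hand":0.2},{"translation":[0,0,0],"twist":0,"hand":0.2},{"translation":[0,0,0],"twist":0,"hand":0.2}]'

```text
time: 36.3
tool_pos: [0.4432, 0.02, 0.051]
tool_rot: [0.001, 0.707, 0.707, 0.001]
contact_force: [-1.4, 0.1, 6.9]
gripper_width: 0.491
grasp_force: 61.3
```

>>> apply_moves --targets '[{"translation":[0,0,-0.2],"twist":0,"hand":0.2},{"translation":[0,0,-0.4],"twist":0,"hand":0.2},{"translation":[0,0,-0.4],"twist":0,"hand":0.2},{"translation":[0,0,-0.3],"twist":0,"hand":0.2},{"translation":[0.3,0.05,0],"twist":0,"hand":0.2},{"translation":[0.4,0.05,0],"twist":0,"hand":0.2},{"translation":[0.4,0.05,0],"twist":0,"hand":0.2},{"translation":[0.4,0.05,0],"twist":0,"hand":0.2}]'

```text
time: 37.1
tool_pos: [0.4613, 0.1717, 0.1788]
tool_rot: [0.0, 0.707, 0.707, 0.0]
contact_force: [0.5, 0.3, -3.0]
gripper_width: 0.491
grasp_force: 61.6
```

>>> apply_moves --targets '[{"translation":[0.4,0.05,0],"twist":0,"hand":0.2},{"translation":[0.4,0.05,0],"twist":0,"hand":0.2},{"translation":[0.12,0,0],"twist":0,"hand":0.2},{"translation":[0,0,0],"twist":0,"hand":0.2},{"translation":[0,0,0],"twist":0,"hand":0.2}]'

```text
time: 37.6
tool_pos: [0.4711, 0.2615, 0.1785]
tool_rot: [0.0, 0.707, 0.708, -0.001]
contact_force: [-0.5, -0.1, -2.7]
gripper_width: 0.489
grasp_force: 61.6
```

>>> apply_moves --targets '[{"translation":[0,0.01,0.3],"twist":0,"hand":0.2},{"translation":[0,0,0.4],"twist":0,"hand":0.2},{"translation":[0,0,0.3],"twist":0,"hand":0.2},{"translation":[0,0,0.12],"twist":0,"hand":0.2},{"translation":[0,0,0.08],"twist":0,"hand":0.2},{"translation":[0,0,0.02],"twist":0,"hand":0.2},{"translation":[0,0,0],"twist":0,"hand":0.2},{"translation":[0,0,0],"twist":0,"hand":0.2}]'

```text
time: 38.4
tool_pos: [0.4739, 0.2627, 0.059]
tool_rot: [0.001, 0.707, 0.707, 0.001]
contact_force: [0.3, 0.6, -2.8]
gripper_width: 0.489
grasp_force: 61.6
```

>>> apply_moves --targets '[{"translation":[0,0,0.04],"twist":0,"hand":0.2},{"translation":[0,0,0.02],"twist":0,"hand":0.2},{"translation":[0,0,0.01],"twist":0,"hand":0.2},{"translation":[0,0,0],"twist":0,"hand":0.2}]'

```text
time: 38.8
tool_pos: [0.4728, 0.2625, 0.051]
tool_rot: [-0.0, 0.707, 0.708, -0.0]
contact_force: [-3.6, -1.7, 4.5]
gripper_width: 0.492
grasp_force: 62.3
```

>>> apply_moves --targets '[{"translation":[0,0,0],"twist":0,"hand":1},{"translation":[0,0,0],"twist":0,"hand":1},{"translation":[0,0,0],"twist":0,"hand":1},{"translation":[0,0,0],"twist":0,"hand":1},{"translation":[0,0,-0.3],"twist":0,"hand":1},{"translation":[0,0,-0.4],"twist":0,"hand":1},{"translation":[0,0,-0.4],"twist":0,"hand":1},{"translation":[0,0,-0.3],"twist":0,"hand":1}]'

```text
time: 39.6
tool_pos: [0.4733, 0.2625, 0.193]
tool_rot: [0.001, 0.707, 0.707, 0.001]
contact_force: [0.1, -0.0, -0.5]
gripper_width: 1.003
grasp_force: 0.0
```

>>> apply_moves --targets '[{"translation":[-0.4,-0.05,-0.1],"twist":0,"hand":1},{"translation":[-0.4,-0.05,-0.1],"twist":0,"hand":1},{"translation":[-0.4,-0.05,-0.1],"twist":0,"hand":1},{"translation":[-0.4,-0.05,-0.1],"twist":0,"hand":1},{"translation":[-0.4,-0.05,-0.1],"twist":0,"hand":1},{"translation":[-0.4,-0.05,0],"twist":0,"hand":1},{"translation":[0,0,0],"twist":0,"hand":1},{"translation":[0,0,0],"twist":0,"hand":1}]'

```text
time: 40.4
tool_pos: [0.4428, 0.0216, 0.2402]
tool_rot: [-0.0, 0.708, 0.707, 0.0]
contact_force: [0.7, 1.0, -0.2]
gripper_width: 0.997
grasp_force: 0.0
```

```bash
python3 - <<'E'
from h import *
S["lens_triangle_mid"]=tri(.0335,.046)
im={c:grab_frame(c) for c in("top","side")}
for n in S:
    if n.startswith("lens"): print(n,fit(n,im))
print(state()["time"], [r["point"].round(3) if hasattr(r["point"],"round") else r["point"] for r in recognise("top","finder_mid")])
cv2.imwrite("pics/d.png",np.hstack([cv2.resize(i,(400,300)) for i in im.values()])[:,:,::-1])
E
```

```text
lens_square_mid ([0.5982, 0.1234, -0.1359], 0.65, [475, 199])
lens_round_mid ([0.4482, -0.233, 165.4882], 2.14, [168, 124])
lens_oblong_mid ([0.6263, -0.1028, 0.5256], 0.71, [860, 345])
lens_triangle_mid ([0.472, 0.2617, 1.6733], 1.41, [1024, 1235])
40.9 [[0.7035, 0.0106, 0.0635], [0.5903, 0.1165, 0.0732]]
```

View pics/d.png

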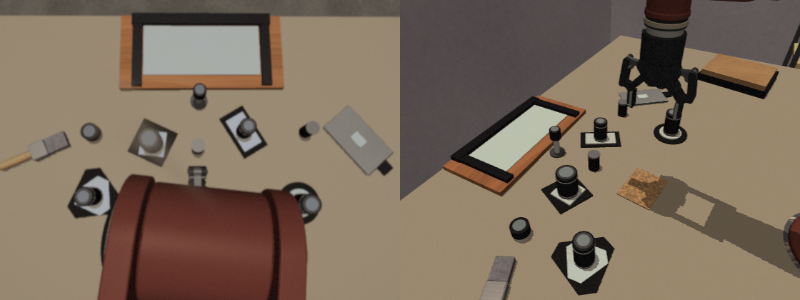

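All four lenses stand upright within about 4 mm of their seat centres: square at (152,143), round at (300,204), oblong at (243,132) and triangular at (92,195) in the top view. The mat is empty, the finder has not moved, and the gripper is clear.

```bash
python3 -c "
from plant import *
print(job_done())"
```

```text
the job is handed in; nothing more can be done
None
```

The job is handed in: all four lenses stand upright on their own seats, each within about 4 mm of centre by the last camera fit, with the mat empty and the focus finder untouched.

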